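Tip a reference block over and set it against the stop

TASK

The aluminium reference block stands on its narrow edge on the black measuring plate. With your fingertips, push it over away from its yellow-taped face, so that it lies flat on the plate with that face up, then push it gently along the plate until its long side sits flush against the steel stop bar. Do not pinch, lift or carry the block; leave the brass block standing and the probe and the blue case where they are, and finish with the hand clear.

Things in the scene. Friction and masses are not known exactly. Their poses are not given: they have to be found in the camera images.
- alu_center (a point): centre of the aluminium block (silver, 15 mm thick along its x, 80 mm long along its y, 45 mm tall along its z, about 150 g), standing loose on its 15 x 80 mm underside. Its -x face is the test face, with three fine scored lines and a 12 mm yellow tape, folded over the top edge, near the +y end. It starts turned away from the stop bar, up to 23 deg askew to it
- alu_edge_l (a point): +y end of the aluminium block's lower +x edge, about which it tips (offset from the block's centre 7.5, 40, -22.5 mm in the block's axes); it stays down on the plate throughout
- alu_edge_r (a point): -y end of the same edge (offset from the block's centre 7.5, -40, -22.5 mm)
- stop (a point): mid-length of the stop bar's inner face, level with the plate's top; x points level into the bar, y along it, z up. The fixed steel bar is 360 mm long, 15 mm wide, 14 mm high above the plate. The fixed black plate is 240 x 360 mm, 6 mm thick (top 6 mm above the desk), its middle 95 mm before this point. x is within 23 deg of straight away from the robot
- brass: brass block of the same size (15 x 80 x 45 mm, white tape, 450 g), loose, standing on the plate beside the aluminium one, to its left or right; origin at the centre of its underside, z up. Leave it standing
- probe: black probe with steel bands, 80 mm tall, 26 mm wide, standing loose on its foot on the desk beside the plate's +y end; origin at the centre of its foot, z up. Leave it alone
- case: closed blue plastic case, 55 x 260 x 34 mm high, 400 g, loose on the desk beyond the stop bar; origin at the centre of its underside. Leave it alone
- alu: the same aluminium block: origin at the centre of its starting underside, axes as for its centre. Pushed near its top along its +x it tips about its lower +x edge after some 15 mm of travel and falls by itself towards the bar, stopping short of it; it then lies 15 mm high, its +x axis down and its old underside towards the robot
There are look-alikes about, which are no part of the job. Of the things like the alu, leave any that is turquoise; of the rest the smaller one is meant.

How it is judged:
On the way, in this order (a step that is already met when the one before it is completed fails the run):
1. the aluminium block lies flat on the plate, taped face up (angle between alu_center's own x axis and vertical above 3.02 rad and height (world z) of alu_center below 0.018 m), for 0.2 s.
2. the block sits flush against the stop bar (all of step 1 and x of alu_center in the frame of stop between -0.0265 and -0.019 m and angle between the y axis of alu_center and the y axis of stop, either way round below 0.07 rad and y of alu_center in the frame of stop between -0.15 and 0.15 m), for 0.2 s.
At the end, for the whole second after the job is handed in: The aluminium block lies flat on the plate, taped face up (within 7 deg), at rest, its long side within 4 mm of the stop bar (at mid-length) and within 4 deg of parallel to it, its middle at least 30 mm inside the bar's ends; the brass block stands (all of step 2 and linear speed of alu below 0.01 m/s and angle between brass's own z axis and vertical below 0.1 rad); the robot touches nothing.
It fails at once if the aluminium block is lifted, or tipped the wrong way (its lower +x edge leaves the plate by more than 10 mm) (height (world z) of any of alu_edge_l, alu_edge_r above 0.016 m).
It fails at once if the aluminium block is rammed or squeezed (over 40 N) (contact force between the fingers and alu above 40 N).
It fails at once if the brass block is moved by more than 15 mm or tipped (distance of brass from where it was at the start of the episode above 0.015 m or angle between brass's own z axis and vertical above 0.25 rad).
It fails at once if the probe is moved by more than 20 mm or tipped (distance of probe from where it was at the start of the episode above 0.02 m or angle between probe's own z axis and vertical above 0.3 rad).
It fails at once if the case is moved by more than 20 mm (distance of case from where it was at the start of the episode above 0.02 m).
It also fails if it takes over 54 s, if anything falls off the work surface, if the arm or the gripper's body presses on something with over 40 N, if the wrist force passes 120 N, or if a joint passes its speed limit or range.

ROBOT

A 6-joint arm with a two-finger parallel gripper is mounted at the origin on the work surface. World frame = base frame: x ahead of the robot, y to its left, z up, the work surface at z = 0. Lengths are in m, angles in rad, forces in N, time in s.
With the tool pointing down it reaches from about 0.15 to 0.775 m from the base axis. Payload 6.1 kg.
Tool frame: the origin (TCP) lies at the very end of the fingers, on their centre line; the grasp point (between the pads) lies 19 mm behind it (r.pinch_z is the z of the grasp point in the tool frame, in m); z points along the fingers, y is the line along which they close (so a half turn about z gives the same grasp; the last joint's range is limited). The gripper opens to 85 mm and grips with 20 to 120 N. Pads are 22 mm wide; open, the fingers measure 114 mm over their backs; the gripper's body (76 mm by 85 mm) begins 54 mm behind the grasp point. The pads swing forward as they close: fully open they stand 13 mm farther back than shut.
Start: joints at [1.103, 0.126, -0.04, 1.405, 0, 1.571], TCP at [0.237, 0.469, 0.198] pointing down, gripper open.
Joint ranges: [-2.72, 2.72], [-0.95, 1.95], [-1.27, 1.35], [-1.78, 2.02], [-1.46, 1.47], [-3.14, 3.14]. Speed limits (rad/s): [2.39, 2.39, 3.01, 3.14, 3.14, 3.14].

INTERFACE

Orientations are given as a unit quaternion [w, x, y, z].
In Python, from rig import r, optics gives the robot as it stands. The module is installed in compiled form; this text tells all that it offers.
- The arm moves only by the tool move_arm, never from a script. Its argument "commands" is a list that holds one entry, the list of rows, each a list of 5 numbers: the shift along the tool's x, y, z in mm, then the turn about the tool's z in degrees, then the finger opening in mm, from 0 to 85.4. A call has 1 to 8 rows; each row shifts and turns the commanded pose from where the row before left it, along the tool's axes as they then stand; what a row does not reach is not made up. A row lasts 1/8 s, in which the tool goes at most 62.5 mm and 10.7 degrees, less where a joint would pass 70% of its speed; a pose out of reach is approached as far as the arm can. A call is refused whole if a number of a shift passes 62.5 or a number of a turn 10.7, either way. A call with a gripper value outside its range is refused whole. The fingers move at their own pace and stop on an object; the grip force is fixed at half the most. Time passes only in rows, so rows that do not move let the fingers close. It gives the time, the measured TCP pose, the force, the opening and the grip force at its end, in the units of the state.
- r.state(): the state, without advancing time (a new reading comes with each control period).
- optics.grab_frame(name): name is "scene" or "top"; returns (picture, depth): 400x640x3 uint8, red, green, blue; 400x640 float32, m along the optical axis (not along the pixel's ray), 0 where there is no reading.
- optics.camera_params(name): a dict with "intrinsics" (3x3 intrinsics, pixels), "distortion" ([k1, k2, p1, p2, k3] as OpenCV has them; the pictures are not rectified), "R" (3x3) and "t" (3): a world point X has camera coordinates R X + t. Camera axes: x right, y down, z forward; pixel columns grow to the right and rows downward; lengths in m; the calibration is good to about 2 mm. A picture is of the moment at which its call begins. camera_params takes no time and is no camera call.
- r.sign_off(): hands the job in; it is judged then, once.
The state is a dict: "clock": time; "joint_positions": joint angles; "joint_vel": joint speeds; "tau": joint torques, N m; "position": TCP position; "ee_rot": TCP orientation; "wrist_force": force on the tool from outside, world axes, zero at the start; "torque": the same for the moment, N m; "grip_width": opening from 0.0 (shut) to 1.0 (fully open); "finger_force": force on a finger pad.
Only numpy, scipy, OpenCV 4.12 (cv2) and the standard library are available. Lean on these libraries where they do the work, as an engineer would, in place of code of your own. Each camera call takes 0.05 s, during which the arm holds its last target. There are 200 camera calls.

## Working session

There is one attempt and no reset: what is moved stays moved. The work goes in short steps, Python scripts to look and compute and a tool call to move; the robot and the scene stay as the last step left them, time stands still between calls to the robot, and variables do not carry over. Pictures are saved under pics/ and viewed, at most 10 in all, crops included, and the job is handed in when it is done.

Besides the shell and the picture viewer there is one more tool, called after "Request:" as name(argument=value, ...), one argument or row to a line, values as JSON. move_arm: Moves the arm, as the interface text tells. Its arguments: {"type":"object","properties":{"commands":{"type":"array","items":{"type":"array","items":{"type":"array","items":{"type":"number"}}}}},"required":["commands"]}

```bash
mkdir -p pics
cat > h.py <<'E'
import numpy as np, cv2
from rig import r, optics
def grab(n,save=None):
    p,d=optics.grab_frame(n)
    if save: cv2.imwrite('pics/'+save,p[:,:,::-1])
    return p,d
def pts(n,uv,d):
    c=optics.camera_params(n);K=np.array(c['intrinsics'],float);R=np.array(c['R']);t=np.array(c['t'])
    q=cv2.undistortPoints(np.array(uv,float).reshape(-1,1,2),K,np.array(c['distortion'],float))[:,0]
    return (np.c_[q,np.ones(len(q))]*np.array(d,float).reshape(-1,1)-t)@R
def ray(n,uv,z):
    a=pts(n,uv,np.full(len(uv),.3));b=pts(n,uv,np.full(len(uv),1.))
    return a+(b-a)*((z-a[:,2])/(b[:,2]-a[:,2]))[:,None]
def cloud(n,d):
    v,u=np.mgrid[:400,:640]
    return pts(n,np.c_[u.ravel(),v.ravel()],d.ravel()).reshape(400,640,3)
E
python3 - <<'E'
from h import *
for n in('scene','top'):
    p,d=grab(n,n+'0.png'); c=optics.camera_params(n); print(n,-np.array(c['R']).T@np.array(c['t']))
    np.savez(n+'0.npz',p=p,d=d)
print(r.state())
E
```

```text
scene [ 1.05053414 -0.61313362  0.72628991]
top [0.44616322 0.03918359 1.05011349]
{'clock': 0.1, 'joint_positions': array([ 1.10297867e+00,  1.26368193e-01, -4.05342884e-02,  1.40540062e+00,
        5.99910909e-06,  1.57081165e+00]), 'joint_vel': array([ 9.48819488e-04, -1.88675542e-03,  2.00990788e-03, -6.75173667e-06,
       -6.73406107e-04, -3.93194173e-04]), 'tau': array([ 8.00463349e-04, -4.36904383e+01,  3.53605092e+01,  1.36686969e-02,
        1.97150562e-04, -2.92577269e-06]), 'position': array([0.23654869, 0.46821042, 0.19706844]), 'ee_rot': array([-1.77534014e-04,  2.31789056e-01,  9.72765782e-01, -7.32178693e-04]), 'wrist_force': array([0.01659313, 0.20039436, 0.27356842]), 'torque': array([ 0.02347973, -0.0091022 , -0.03144314]), 'finger_force': 0.0, 'grip_width': 1.0012276460271017}
```

View pics/scene0.png

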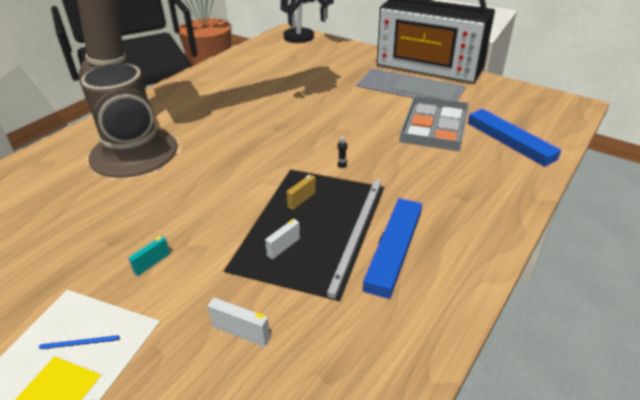

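View pics/top0.png

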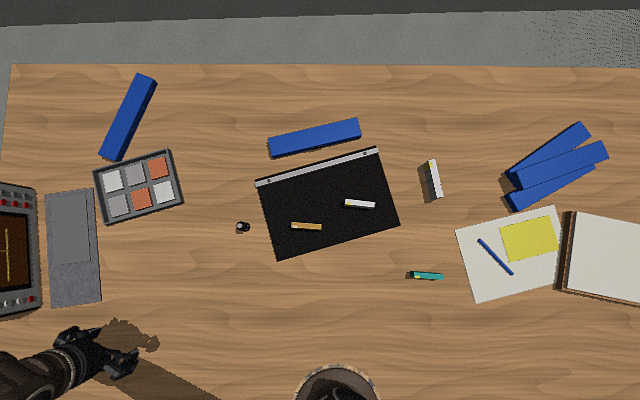

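Candidates for the alu block in the top view are silver on the plate (360,204), a larger-looking silver one off the plate (431,180), and turquoise (427,275). In the scene view they are at (283,239), (239,321) and (150,256). By the description I choose the smaller silver one on the plate. Also in the top view: brass (306,226), probe (243,227), bar from (256,183) to (377,151), case (314,137). Next I measure and check with one close crop.

```bash
cat > m.py <<'E'
from h import *
T=np.load('top0.npz');S=np.load('scene0.npz')
out=[]
for n,f,(x0,x1,y0,y1) in(('top',T,(335,385,190,220)),('scene',S,(250,320,200,270))):
    out.append(cv2.resize(f['p'][y0:y1,x0:x1,::-1],None,fx=400/(x1-x0),fy=400/(x1-x0),interpolation=cv2.INTER_NEAREST))
h=max(o.shape[0] for o in out)
cv2.imwrite('pics/crop.png',np.hstack([cv2.copyMakeBorder(o,0,h-o.shape[0],0,0,0) for o in out]))
hsv=cv2.cvtColor(T['p'],cv2.COLOR_RGB2HSV); C=cloud('top',T['d']);CS=cloud('scene',S['d'])
def rect(m,roi,z,name,k=1):
    x0,x1,y0,y1=roi; mm=np.zeros(m.shape,np.uint8); mm[y0:y1,x0:x1]=m[y0:y1,x0:x1]
    cs=max(cv2.findContours(mm,0,1)[0],key=cv2.contourArea)
    w=ray('top',cs[:,0],z); rc=cv2.minAreaRect((w[:,:2]*1000).astype(np.float32))
    print(name,np.round(rc[0],1),np.round(rc[1],1),round(rc[2],1),'corners',np.round(cv2.boxPoints(rc)).tolist(),'medz',np.round(np.percentile(C[mm>0][:,2],[10,50,90]),4))
V=hsv[...,2];Sa=hsv[...,1]
rect(V>120,(335,385,190,220),.051,'alu')
rect(V>110,(285,330,215,235),.051,'brass')
rect((V>70)&(Sa<110),(420,445,155,205),.045,'big')
rect((V>90)&(Sa<60),(252,382,145,190),.020,'bar')
rect((hsv[...,0]>100)&(hsv[...,0]<130)&(Sa>120),(260,370,112,162),.034,'case')
rect(V<60,(250,405,140,265),.006,'plate')
rect(V<90,(230,252,216,236),.04,'probe')
# scene depth heights
for nm,(u0,u1,v0,v1) in dict(alu=(265,301,219,258),big=(208,271,297,345)).items():
    q=CS[v0:v1,u0:u1].reshape(-1,3); q=q[q[:,2]>.012]; print(nm,'scene', len(q),np.round(np.percentile(q[:,2],[50,90,98]),4))
    tp=q[q[:,2]>np.percentile(q[:,2],98)-.008]; rc=cv2.minAreaRect((tp[:,:2]*1000).astype(np.float32)); print(np.round(rc[0]),np.round(rc[1]),round(rc[2],1))
E
python3 m.py
```

```text
alu [554.2 -57.9] [79.6 14.7] 84.0 corners [[543.0, -97.0], [557.0, -98.0], [566.0, -19.0], [551.0, -18.0]] medz [0.0493 0.0516 0.0542]
brass [492.3  85.9] [80.5 14.5] 86.2 corners [[482.0, 46.0], [497.0, 45.0], [502.0, 126.0], [488.0, 127.0]] medz [0.05   0.0521 0.0547]
big [ 624.2 -268.1] [109.7  29.2] 16.8 corners [[568.0, -270.0], [576.0, -298.0], [681.0, -266.0], [673.0, -238.0]] medz [0.0002 0.0593 0.0619]
bar [658.5  59.4] [ 14.6 360.6] 16.6 corners [[600.0, 230.0], [703.0, -115.0], [717.0, -111.0], [614.0, 234.0]] medz [0.0186 0.0209 0.0234]
case [738.8  66. ] [ 60.5 258. ] 14.0 corners [[678.0, 184.0], [741.0, -66.0], [799.0, -52.0], [737.0, 198.0]] medz [0.0303 0.0347 0.0374]
plate [549.5  26.8] [217.9 360.4] 16.6 corners [[394.0, 168.0], [497.0, -177.0], [705.0, -115.0], [602.0, 231.0]] medz [0.0045 0.007  0.0098]
probe [487.  257.6] [32.4 35.2] 0.4 corners [[471.0, 275.0], [471.0, 240.0], [503.0, 240.0], [503.0, 275.0]] medz [0.0019 0.0573 0.0689]
alu scene 694 [0.0402 0.0523 0.0542]
[ 779. -334.] [ 67. 776.] 39.3
big scene 1590 [0.051  0.0607 0.0619]
[ 831. -408.] [ 88. 595.] 55.3
```

View pics/crop.png

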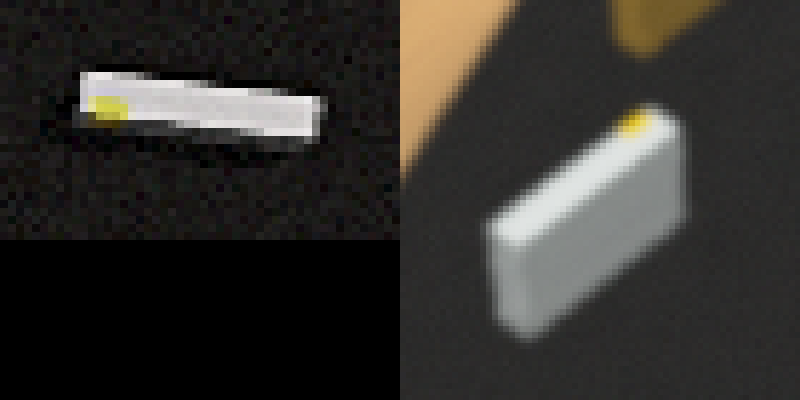

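The crop shows the chosen block with its tape on the robot-side face, near the +y end. It measures 80 x 15 mm with its top at about 51 mm, so it is the right one; the other silver one is 110 x 29 mm. I'll turn the tool parallel to the block and travel at height.

```bash
cat > go.py <<'E'
# usage: go.py x y z yawdeg(of tool y) in mm: required shift in the tool axes after turn
import sys; from h import *
from scipy.spatial.transform import Rotation as Ro
s=r.state();w,x,y,z=s['ee_rot'];M=Ro.from_quat([x,y,z,w]).as_matrix();p=s['position']*1000
a=np.degrees(np.arctan2(M[1,1],M[0,1]))
t=np.array(list(map(float,sys.argv[1:4])));A=float(sys.argv[4]);c,q=np.cos(np.radians(A)),np.sin(np.radians(A))
R=np.array([[-q,c,0],[c,q,0],[0,0,-1]])
print('pos',p.round(1),'yaw',round(a,2),'turn',round(a-A,2),'shift',(R.T@(t-p)).round(1),'t',s['clock'],'F',s['wrist_force'].round(1),'j6',s['joint_positions'][5])
E
python3 go.py 494.5 -51.6 198 84
```

```text
pos [236.5 468.2 197.1] yaw 63.2 turn -20.8 shift [-310.9 -490.    -0.9] t 0.1 F [0.  0.2 0.3] j6 1.570811650758969
```

Request:
move_arm(
  commands=[
    [[0,0,0,-10.4,42],[0,0,0,-10.4,42],[-10,-20,0,0,42],[-25,-40,0,0,42],[-27,-45,0,0,42],[-27,-45,0,0,42],[-27,-45,0,0,42],[-27,-45,0,0,42]],
  ],
)

```text
clock: 1.1
position: [0.3539, 0.2123, 0.1977]
ee_rot: [0.0, 0.054, 0.999, -0.0]
wrist_force: [0.4, 1.3, -0.2]
grip_width: 0.49
finger_force: 0.0
```

```bash
python3 go.py 494.5 -51.6 198 84
```

```text
pos [353.9 212.3 197.7] yaw 83.82 turn -0.18 shift [-167.5 -247.8   -0.3] t 1.1 F [ 0.4  1.3 -0.2] j6 0.648679096682649
```

Request:
move_arm(
  commands=[
    [[-29,-43,0,0,42],[-29,-43,0,0,42],[-29,-43,0,0,42],[-29,-43,0,0,42],[-26,-35,0,0,42],[-15,-22,0,0,42],[0,0,0,0,42],[0,0,0,0,42]],
  ],
)

```text
clock: 2.1
position: [0.4851, -0.0293, 0.1977]
ee_rot: [-0.0, 0.053, 0.999, 0.0]
wrist_force: [0.4, 0.9, 0.4]
grip_width: 0.489
finger_force: 0.0
```

```bash
python3 go.py 494.5 -51.6 44 84
```

```text
pos [485.1 -29.3 197.7] yaw 83.9 turn -0.1 shift [-11.7 -21.2 153.7] t 2.1 F [0.4 0.9 0.4] j6 0.04612663471721507
```

Request:
move_arm(
  commands=[
    [[-12,-21,0,0,42],[0,0,30,0,42],[0,0,40,0,42],[0,0,40,0,42],[0,0,30,0,42],[0,0,14,0,42],[0,0,0,0,42],[0,0,0,0,42]],
  ],
)

```text
clock: 3.1
position: [0.4967, -0.0512, 0.0452]
ee_rot: [0.001, 0.052, 0.999, -0.0]
wrist_force: [-0.5, 0.1, -0.2]
grip_width: 0.491
finger_force: 0.0
```

```bash
python3 go.py 535 -56 44 84; python3 -c "
from h import *
grab('scene','s1.png')"
```

```text
pos [496.7 -51.2  45.2] yaw 84.01 turn 0.01 shift [-38.6  -0.8   1.2] t 3.1 F [-0.5  0.1 -0.2] j6 0.0017755799403398858
```

View pics/s1.png

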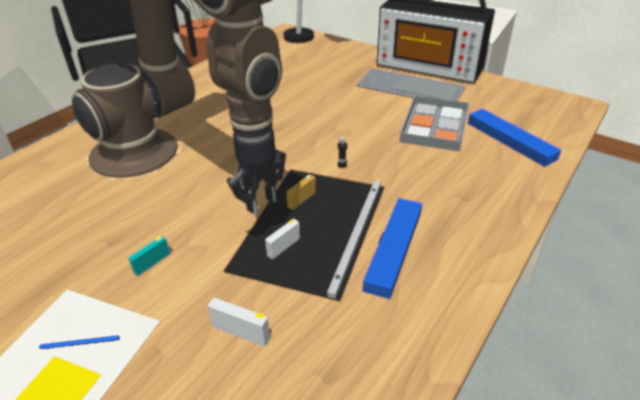

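The fingers are behind the block at about (262,200), and the block (283,239) and brass (301,192) are untouched. I'll approach and push slowly.

Request:
move_arm(
  commands=[
    [[-12,0,1,0,42],[-14,0,0,0,42],[-6,0,0,0,42],[-4,0,0,0,42],[-3,0,0,0,42],[-3,0,0,0,42],[-3,0,0,0,42],[-3,0,0,0,42]],
  ],
)

```text
clock: 4.15
position: [0.5436, -0.0564, 0.0428]
ee_rot: [0.0, 0.052, 0.999, -0.0]
wrist_force: [0.2, 0.3, -0.5]
grip_width: 0.491
finger_force: 0.0
```

Request:
move_arm(
  commands=[
    [[-3,0,0,0,42],[-3,0,0,0,42],[0,0,0,0,42]],
  ],
)

```text
clock: 4.53
position: [0.5497, -0.057, 0.0427]
ee_rot: [-0.0, 0.052, 0.999, 0.0]
wrist_force: [-0.4, 0.4, -0.2]
grip_width: 0.49
finger_force: 0.0
```

```bash
python3 - <<'E'
from h import *
p,d=grab('scene','s2.png');q,_=grab('top')
cv2.imwrite('pics/c2.png',np.hstack([cv2.resize(p[160:280,220:360,::-1],(400,343)),cv2.resize(q[150:270,290:430,::-1],(400,343))]))
E
python3 go.py 535 -56 44 84
```

```text
pos [549.4 -57.   42.7] yaw 84.0 turn -0.0 shift [14.4 -0.5 -1.3] t 4.625 F [-0.6  0.1 -0.3] j6 0.0014107054089868118
```

View pics/c2.png

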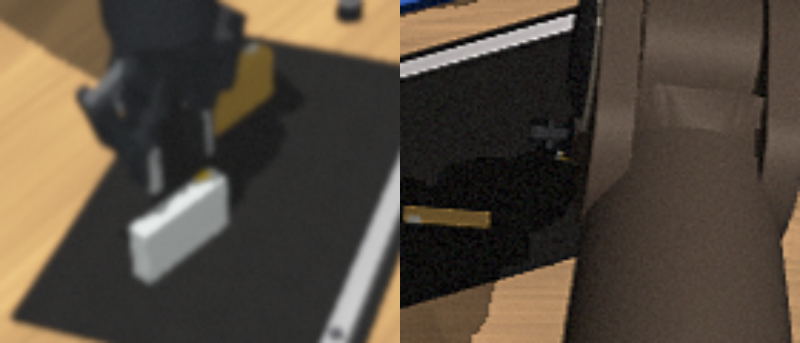

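The block still stands with the fingertips touching its top edge (crop left, about (155,190)–(210,155)). I'll keep pushing slowly.

Request:
move_arm(
  commands=[
    [[-3,0,0,0,42],[-3,0,0,0,42],[-3,0,0,0,42],[-3,0,0,0,42],[0,0,0,0,42]],
  ],
)

```text
clock: 5.25
position: [0.5616, -0.0583, 0.0427]
ee_rot: [-0.0, 0.052, 0.999, 0.0]
wrist_force: [0.8, -0.5, 0.1]
grip_width: 0.491
finger_force: 0.0
```

```bash
cat > look.py <<'E'
from h import *
import sys
# scene view: bright alu pixels on the plate -> heights
p,d=grab('scene',sys.argv[1]); C=cloud('scene',d); h=cv2.cvtColor(p,cv2.COLOR_RGB2HSV)
st=np.array([651.5,57.5])/1000; X=np.array([.958,.286]); Y=np.array([-.286,.958])
D=C[...,:2]-st; sx=D@X; sy=D@Y
m=(h[...,2]>110)&((h[...,1]<50)|((h[...,0]>20)&(h[...,0]<35)&(h[...,1]>120)))&(sx>-.2)&(sx<-.004)&(abs(sy)<.17)&(C[...,2]>.009)&(C[...,2]<.07)
n,l,s,c=cv2.connectedComponentsWithStats(m.astype(np.uint8)); 
for i in range(1,n):
    if s[i,4]<60: continue
    q=C[l==i]; top=q[q[:,2]>np.percentile(q[:,2],95)-.006]
    rc=cv2.minAreaRect((np.c_[(top[:,:2]-st)@X,(top[:,:2]-st)@Y]*1000).astype(np.float32))
    print(s[i],'z',np.percentile(q[:,2],[5,50,95]).round(4),'stopframe centre',np.round(rc[0],1),np.round(rc[1],1),round(rc[2],1))
E
python3 look.py s3.png; python3 go.py 535 -56 44 84
```

```text
[265 220  34  38 687] z [0.0123 0.0376 0.0528] stopframe centre [-125.3  -84.3] [79.4 17.6] 65.3
pos [561.5 -58.3  42.7] yaw 84.0 turn -0.0 shift [26.6 -0.5 -1.3] t 5.3 F [-0.3  0.5  0.6] j6 0.0013455183396723202
```

The block hasn't moved. With the fingers half open the tips stand farther back than the TCP, so they passed just over its top. I'll raise, back off and go lower.

Request:
move_arm(
  commands=[
    [[0,0,-8,0,42],[15,0,0,0,42],[25,0,0,0,42],[5,0,0,0,42],[0,0,10,0,42],[0,0,6,0,42],[0,0,0,0,42]],
  ],
)

```text
clock: 6.18
position: [0.5165, -0.0535, 0.0338]
ee_rot: [-0.001, 0.052, 0.999, 0.0]
wrist_force: [0.8, 0.2, -0.1]
grip_width: 0.493
finger_force: 0.0
```

```bash
python3 look.py s4.png; python3 go.py 535 -56 35 84; python3 -c "
import cv2;cv2.imwrite('pics/c4.png',cv2.resize(cv2.imread('pics/s4.png')[160:280,220:360],(700,600)))"
```

```text
[265 219  34  39 710] z [0.0123 0.0389 0.0527] stopframe centre [-125.7  -83.7] [82.5 17.6] 67.6
pos [516.7 -53.6  34.2] yaw 84.0 turn -0.0 shift [-18.5  -0.5  -0.8] t 6.225 F [-0.4 -0.5 -0. ] j6 0.0015050574034261293
```

View pics/c4.png

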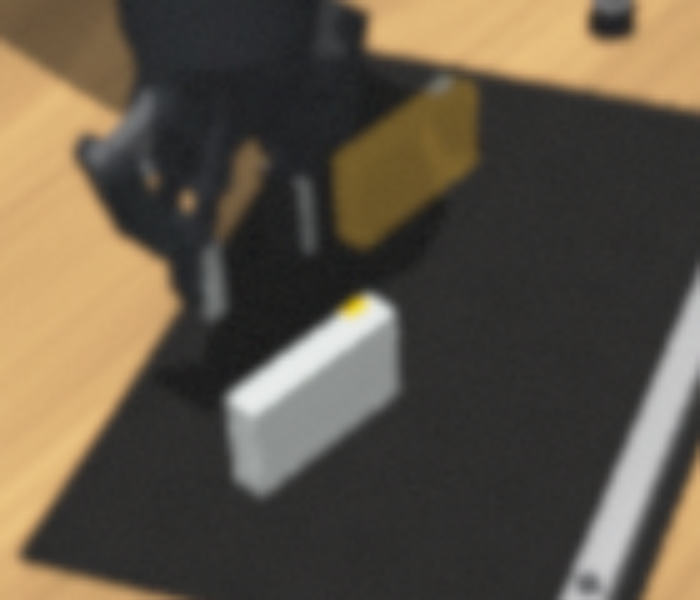

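The block stands undisturbed at full-image (283,239) and the two fingertips (263,224) and (282,210) are behind it. I'll check the tip height by ray.

Run:
```python
from h import *
for z in(.03,.035,.04,.045,.05): print(z,ray('scene',[(262.5,223.5),(282,210)],z)[:,:2].round(4).tolist())
```

```text
0.03 [[0.4924, -0.0475], [0.4989, 0.0098]]
0.035 [[0.4964, -0.0516], [0.5029, 0.0053]]
0.04 [[0.5004, -0.0557], [0.5068, 0.0008]]
0.045 [[0.5044, -0.0597], [0.5108, -0.0036]]
0.05 [[0.5084, -0.0638], [0.5148, -0.0081]]
```

Run:
```python
from h import *
p,d=grab('scene');C=cloud('scene',d);C=C[d>0]
m=(abs(C[:,0]-.51)<.035)&(C[:,1]>-.11)&(C[:,1]<.01)&(C[:,2]>.015)&(C[:,2]<.11)
q=C[m]
for z in np.arange(.015,.11,.006):
    k=q[(q[:,2]>=z)&(q[:,2]<z+.006)]
    if len(k): print(round(z,3),len(k),(k.min(0)*1000).round(),(k.max(0)*1000).round())
```

```text
0.015 2 [544. -97.  19.] [545. -96.  21.]
0.021 3 [542. -96.  24.] [545. -96.  27.]
0.027 1 [544. -98.  30.] [544. -98.  30.]
0.033 3 [542. -98.  33.] [544. -95.  36.]
0.039 2 [545. -97.  41.] [545. -97.  44.]
0.045 5 [541. -96.  47.] [545. -75.  51.]
0.051 2 [543. -98.  52.] [544. -94.  52.]
0.069 19 [511. -80.  71.] [530. -27.  75.]
0.075 37 [511. -86.  75.] [532. -20.  81.]
0.081 49 [508. -87.  81.] [533. -18.  87.]
0.087 56 [506. -87.  87.] [531. -18.  93.]
0.093 53 [509. -87.  93.] [531. -19.  99.]
0.099 46 [510. -87.  99.] [532. -19. 105.]
0.105 31 [508. -87. 105.] [531. -25. 110.]
```

Run:
```python
from h import *
p,d=grab('scene');C=cloud('scene',d)
for u in(258,262,265,281):
    print(u,[(v,(C[v,u]*1000).round().astype(int).tolist() if d[v,u]>0 else 0,int(p[v,u].mean())) for v in range(202,236,3)])
```

```text
258 [(202, [523, -84, 127], 65), (205, [525, -86, 122], 48), (208, [526, -88, 116], 43), (211, [519, -83, 102], 42), (214, [521, -86, 98], 39), (217, [521, -87, 90], 41), (220, [520, -87, 82], 40), (223, [465, -33, 7], 48), (226, [470, -39, 5], 45), (229, [478, -48, 8], 45), (232, [484, -56, 8], 37), (235, [489, -62, 6], 31)]
262 [(202, [526, -76, 123], 41), (205, [528, -79, 118], 49), (208, [526, -78, 109], 69), (211, [526, -79, 103], 96), (214, [526, -80, 95], 109), (217, [525, -80, 87], 114), (220, [526, -82, 81], 113), (223, [472, -29, 8], 82), (226, [476, -34, 4], 37), (229, [485, -43, 8], 31), (232, [490, -50, 6], 27), (235, [496, -57, 6], 28)]
265 [(202, [424, 38, -1], 89), (205, [434, 27, 2], 75), (208, [444, 15, 6], 45), (211, [453, 5, 9], 38), (214, [457, -1, 6], 47), (217, [465, -9, 7], 59), (220, [470, -15, 5], 66), (223, [478, -25, 8], 41), (226, [485, -33, 8], 27), (229, [489, -39, 6], 31), (232, [497, -48, 9], 30), (235, [502, -53, 7], 32)]
281 [(202, [532, -29, 94], 82), (205, [532, -29, 86], 80), (208, [533, -31, 80], 78), (211, [482, 25, 9], 40), (214, [488, 17, 8], 29), (217, [493, 12, 5], 28), (220, [497, 6, 3], 29), (223, [505, -4, 6], 27), (226, [513, -14, 8], 93), (229, [550, -55, 49], 225), (232, [558, -65, 53], 232), (235, [559, -68, 48], 193)]
```

By depth the fingertips are really at z≈73 mm while the TCP reads 34 mm, so the reading is off by about 38 mm, at least at this opening. I'll lower in checked steps.

Request:
move_arm(
  commands=[
    [[0,0,8,0,42],[0,0,7,0,42],[0,0,0,0,42],[0,0,0,0,42]],
  ],
)

```text
clock: 6.82
position: [0.5166, -0.0535, 0.0197]
ee_rot: [-0.0, 0.052, 0.999, -0.0]
wrist_force: [-0.0, 0.2, 0.4]
grip_width: 0.491
finger_force: 0.0
```

```bash
cat > tip.py <<'E'
from h import *
s=r.state();P=s['position']
p,d=grab('scene');C=cloud('scene',d);C=C[d>0]
D=C-P
m=(abs(D[:,0])<.035)&(abs(D[:,1])<.06)&(C[:,2]>.012)&(C[:,2]<.12)&(C[:,0]<.537)
q=C[m]; print('TCP',P.round(4),'F',s['wrist_force'].round(1),'tip z',np.sort(q[:,2])[:12:3].round(4),'xy range',q.min(0).round(3),q.max(0).round(3),s['grip_width'],s['clock'])
E
python3 tip.py
```

```text
TCP [ 0.5166 -0.0535  0.0197] F [-0.   0.2  0.4] tip z [0.054  0.056  0.0584 0.0586] xy range [ 0.499 -0.108  0.054] [0.537 0.004 0.12 ] 0.49061123562695924 6.825
```

The offset is constant. Lowering 14 mm puts the tips at about 43 mm; then I push slowly.

Request:
move_arm(
  commands=[
    [[0,0,8,0,42],[0,0,6,0,42],[-4,0,0,0,42],[-5,0,0,0,42],[-3,0,0,0,42],[-3,0,0,0,42],[0,0,0,0,42]],
  ],
)

```text
clock: 7.75
position: [0.5319, -0.0552, 0.0058]
ee_rot: [0.0, 0.052, 0.999, -0.0]
wrist_force: [0.1, -1.1, -0.2]
grip_width: 0.493
finger_force: 0.0
```

```bash
python3 tip.py; python3 look.py s5.png
```

```text
TCP [ 0.5319 -0.0552  0.0058] F [ 0.1 -1.1 -0.2] tip z [0.0417 0.0438 0.0439 0.0446] xy range [ 0.513 -0.115  0.042] [0.537 0.002 0.12 ] 0.49289968500909775 7.75
[265 219  34  39 729] z [0.012  0.0392 0.053 ] stopframe centre [-127.7  -82.3] [81.4 22.8] 65.3
```

Request:
move_arm(
  commands=[
    [[-2.5,0,0,0,42],[-2.5,0,0,0,42],[-2.5,0,0,0,42],[-2.5,0,0,0,42],[0,0,0,0,42]],
  ],
)

```text
clock: 8.48
position: [0.5417, -0.0562, 0.0057]
ee_rot: [0.0, 0.052, 0.999, 0.0]
wrist_force: [-0.7, 1.0, -0.9]
grip_width: 0.488
finger_force: 0.1
```

```bash
python3 look.py s6.png; python3 -c "
import cv2;cv2.imwrite('pics/c6.png',cv2.resize(cv2.imread('pics/s6.png')[160:280,220:360],(490,420)))"
```

```text
[267 221  34  37 629] z [0.0131 0.0431 0.0539] stopframe centre [-121.4  -86.4] [81.4 21.3] 64.9
```

View pics/c6.png

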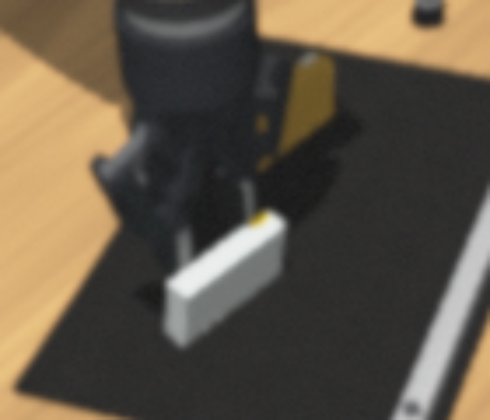

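The block is leaning forward, with the tips on its top edge at about (185,270) and (250,215) in the crop. I'll continue.

Request:
move_arm(
  commands=[
    [[-2.5,0,0,0,42],[-2.5,0,0,0,42],[-2.5,0,0,0,42],[-2,0,0,0,42],[0,0,0,0,42],[0,0,0,0,42]],
  ],
)

```text
clock: 9.28
position: [0.5509, -0.0571, 0.0057]
ee_rot: [-0.0, 0.052, 0.999, 0.0]
wrist_force: [0.4, -0.9, 0.3]
grip_width: 0.491
finger_force: 0.0
```

```bash
python3 look.py s7.png; python3 go.py 500 -56 40 84
```

```text
[272 233  44  36 766] z [0.0111 0.0212 0.0238] stopframe centre [-97.7 -95.6] [81.8 47.8] 66.0
pos [550.9 -57.2   5.8] yaw 84.0 turn -0.0 shift [ 50.7  -4.2 -34.2] t 9.325 F [ 0.1 -0.2 -0. ] j6 0.0013943289207020146
```

The block has fallen flat: z 21 mm, centre (-98,-96) in the stop frame, about 23° askew. I'll retreat, turn parallel to the bar, go behind it and lower.

Request:
move_arm(
  commands=[
    [[12,0,0,0,42],[20,0,0,0,34],[0,0,0,-7.5,34],[0,0,0,-7.5,34],[0,0,0,-7.6,34],[0,0,0,0,34],[0,0,0,0,34]],
  ],
)

```text
clock: 10.2
position: [0.5187, -0.0538, 0.0058]
ee_rot: [-0.0, -0.143, 0.99, 0.0]
wrist_force: [0.1, -0.1, 0.6]
grip_width: 0.396
finger_force: 0.0
```

```bash
python3 go.py 519.7 -77.8 -23 106.6
```

```text
pos [518.7 -53.8   5.8] yaw 106.47 turn -0.13 shift [  5.9 -23.3  28.8] t 10.2 F [ 0.1 -0.1  0.6] j6 -0.39079570243472733
```

Request:
move_arm(
  commands=[
    [[6,-10,0,0,34],[0,-13,0,0,34],[0,0,12,0,34],[0,0,10,0,34],[0,0,0,0,34],[0,0,0,0,34]],
  ],
)

```text
clock: 10.95
position: [0.5198, -0.0774, -0.0164]
ee_rot: [-0.0, -0.144, 0.99, 0.0]
wrist_force: [-0.1, 0.6, 1.5]
grip_width: 0.397
finger_force: 0.0
```

```bash
python3 tip.py; python3 look.py s8.png;python3 go.py 519.7 -77.8 -23 106.6;  python3 -c "
import cv2;cv2.imwrite('pics/c8.png',cv2.resize(cv2.imread('pics/s8.png')[160:280,220:360],(490,420)))"
```

```text
TCP [ 0.5198 -0.0774 -0.0164] F [-0.1  0.6  1.5] tip z [0.0181 0.0193 0.0199 0.0208] xy range [ 0.508 -0.137  0.018] [ 0.537 -0.017  0.12 ] 0.39679858062813067 10.95
[272 233  44  36 770] z [0.0114 0.0215 0.0238] stopframe centre [-98.1 -95.5] [81.8 48. ] 67.5
pos [520.2 -77.4 -16. ] yaw 106.62 turn 0.02 shift [ 0.6 -0.2  7. ] t 11.05 F [ 0.4  0.9 -0.3] j6 -0.437750226369976
```

View pics/c8.png

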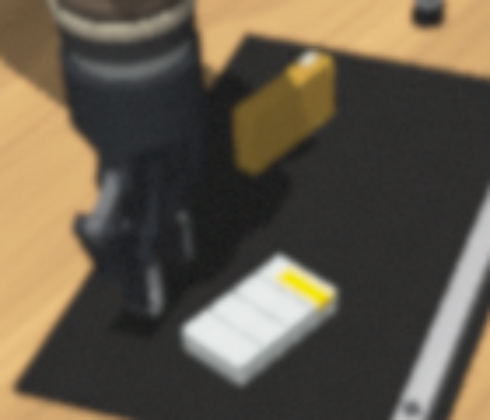

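The block lies flat with its tape up (crop (305,285)), and the fingers are behind it at (152,300) and (185,240). I'll lower 7 mm and push, letting the two tips square it up.

Request:
move_arm(
  commands=[
    [[0,0,7,0,34],[-8,0,0,0,34],[-5,0,0,0,34],[-4,0,0,0,34],[-4,0,0,0,34],[-4,0,0,0,34],[-4,0,0,0,34],[-4,0,0,0,34]],
  ],
)

```text
clock: 12.05
position: [0.5517, -0.0681, -0.0232]
ee_rot: [-0.0, -0.144, 0.99, -0.0]
wrist_force: [-0.8, -1.1, -0.6]
grip_width: 0.399
finger_force: 0.3
```

Request:
move_arm(
  commands=[
    [[-4,0,0,0,34],[-4,0,0,0,34],[-4,0,0,0,34],[-4,0,0,0,34],[-4,0,0,0,34],[0,0,0,0,34]],
  ],
)

```text
clock: 12.8
position: [0.5712, -0.0623, -0.0232]
ee_rot: [0.0, -0.144, 0.99, 0.0]
wrist_force: [-0.1, -0.7, -0.4]
grip_width: 0.395
finger_force: 0.0
```

```bash
python3 tip.py; python3 look.py s9.png;python3 go.py 519.7 -77.8 -23 106.6
```

```text
[288 234  36  35 731] z [0.0119 0.0214 0.024 ] stopframe centre [-76.5 -89.5] [79.6 49.2] 87.0
pos [570.8 -62.3 -23.2] yaw 106.61 turn 0.01 shift [53.4 -0.2 -0.2] t 12.9 F [-1.2 -0.1  0.3] j6 -0.3986822328369267Traceback (most recent call last):
  File "tip.py", line 6, in <module>
    q=C[m]; print('TCP',P.round(4),'F',s['wrist_force'].round(1),'tip z',np.sort(q[:,2])[:12:3].round(4),'xy range',q.min(0).round(3),q.max(0).round(3),s['grip_width'],s['clock'])
                                                                                                                    ~~~~~^^^
    return umr_minimum(a, axis, None, out, keepdims, initial, where)
ValueError: zero-size array to reduction operation minimum which has no identity
```

It is squaring up: x = -76.5 mm, about 3° off. I'll continue.

Request:
move_arm(
  commands=[
    [[-5,0,0,0,34],[-6,0,0,0,34],[-6,0,0,0,34],[-6,0,0,0,34],[-6,0,0,0,34],[-6,0,0,0,34],[-5,0,0,0,34],[0,0,0,0,34]],
  ],
)

```text
clock: 13.9
position: [0.6097, -0.0508, -0.0232]
ee_rot: [0.0, -0.144, 0.99, 0.0]
wrist_force: [-1.0, 0.3, -0.0]
grip_width: 0.395
finger_force: 0.0
```

```bash
python3 look.py s10.png;python3 go.py 519.7 -77.8 -23 106.6
```

```text
[307 238  35  35 734] z [0.0127 0.0216 0.0239] stopframe centre [-36.4 -89.3] [77.3 48. ] 88.3
pos [609.4 -50.9 -23.2] yaw 106.61 turn 0.01 shift [93.7 -0.2 -0.2] t 13.95 F [ 0.1 -0.  -0.3] j6 -0.3732243782027361
```

Request:
move_arm(
  commands=[
    [[-3,0,0,0,34],[-3,0,0,0,34],[-2,0,0,0,34],[-1,0,0,0,34],[-1,0,0,0,34],[0,0,0,0,34]],
  ],
)

```text
clock: 14.7
position: [0.6188, -0.0481, -0.0232]
ee_rot: [0.0, -0.144, 0.99, 0.0]
wrist_force: [0.2, -0.1, -0.3]
grip_width: 0.398
finger_force: 0.1
```

Request:
move_arm(
  commands=[
    [[-1,0,0,0,34],[-0.5,0,0,0,34],[-0.5,0,0,0,34],[0,0,0,0,34]],
  ],
)

```text
clock: 15.2
position: [0.6206, -0.0476, -0.0232]
ee_rot: [0.0, -0.144, 0.99, -0.0]
wrist_force: [-1.5, -0.1, -0.3]
grip_width: 0.4
finger_force: 0.4
```

```bash
python3 look.py s11.png;python3 go.py 519.7 -77.8 -23 106.6
```

```text
[313 239  32  34 671] z [0.0144 0.0217 0.024 ] stopframe centre [-27.2 -88.2] [77.8 46.7] 89.5
pos [620.6 -47.6 -23.2] yaw 106.6 turn -0.0 shift [ 1.054e+02 -1.000e-01 -2.000e-01] t 15.25 F [-0.1 -0.1  0.5] j6 -0.3661777322809742
```

Request:
move_arm(
  commands=[
    [[-0.7,0,0,0,34],[-0.7,0,0,0,34],[-0.7,0,0,0,34],[0,0,0,0,34]],
  ],
)

```text
clock: 15.75
position: [0.6227, -0.047, -0.0232]
ee_rot: [0.0, -0.144, 0.99, 0.0]
wrist_force: [-0.4, -0.4, 1.1]
grip_width: 0.399
finger_force: 0.4
```

Request:
move_arm(
  commands=[
    [[-0.6,0,0,0,34],[-0.6,0,0,0,34],[0,0,0,0,34]],
  ],
)

```text
clock: 16.12
position: [0.6228, -0.0469, -0.0232]
ee_rot: [-0.001, -0.144, 0.99, -0.0]
wrist_force: [-4.9, -1.2, 3.9]
grip_width: 0.395
finger_force: 2.5
```

Run:
```python
from h import *
p,d=grab('scene','s12.png');C=cloud('scene',d)
for (u,v) in ((318,262),(325,255),(330,250)):
    print(p[v,u-6:u+30:1].mean(1).astype(int).tolist())
print(r.state()['wrist_force'])
cv2.imwrite('pics/c12.png',cv2.resize(p[210:310,280:400,::-1],(720,600),interpolation=cv2.INTER_CUBIC))
```

```text
[52, 81, 133, 186, 221, 230, 232, 232, 232, 233, 234, 234, 234, 233, 233, 233, 232, 230, 229, 228, 226, 224, 223, 223, 224, 223, 218, 204, 194, 196, 201, 202, 203, 204, 199, 176]
[175, 215, 228, 232, 232, 233, 233, 234, 233, 233, 232, 232, 230, 230, 228, 227, 226, 225, 222, 222, 223, 222, 216, 205, 201, 200, 199, 200, 201, 201, 193, 167, 126, 85, 58, 48]
[206, 205, 208, 221, 227, 231, 233, 233, 232, 232, 231, 231, 231, 232, 233, 232, 231, 232, 231, 225, 212, 199, 198, 198, 199, 200, 200, 193, 168, 128, 86, 59, 49, 47, 56, 94]
[-4.79476111 -1.42058595  2.92804765]
```

View pics/c12.png

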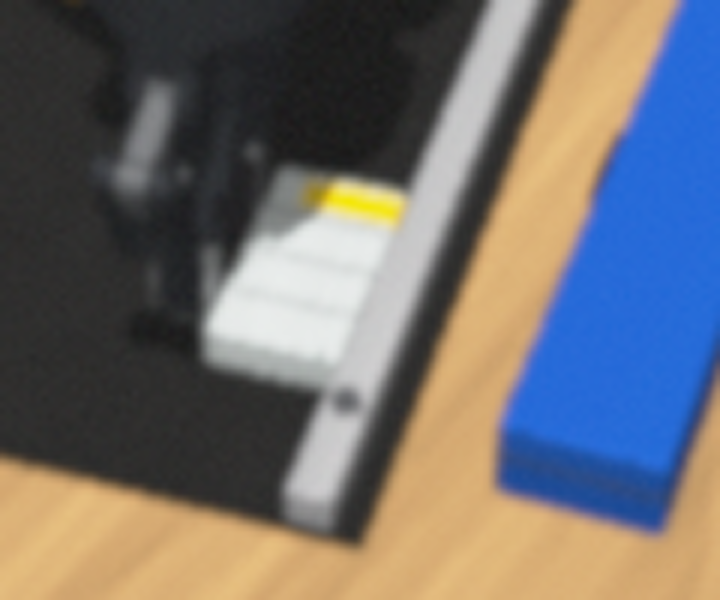

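The block sits flush along the bar (crop (400,210) to (340,380)), there is no dark gap, and the force has risen to 5 N. I'll retreat straight back, lift and check.

Request:
move_arm(
  commands=[
    [[2,0,0,0,34],[10,0,0,0,34],[20,0,0,0,34],[15,0,-20,0,34],[10,0,-40,0,34],[30,0,-40,0,34],[40,0,-20,0,34],[0,0,0,0,34]],
  ],
)

```text
clock: 17.18
position: [0.5011, -0.0836, 0.099]
ee_rot: [0.002, -0.144, 0.99, -0.001]
wrist_force: [1.1, 0.6, -0.8]
grip_width: 0.396
finger_force: 0.0
```

Request:
move_arm(
  commands=[
    [[40,0,-10,0,34],[40,0,0,0,34],[40,0,0,0,34],[20,0,0,0,34],[0,0,0,0,34],[0,0,0,0,34]],
  ],
)

```text
clock: 17.92
position: [0.3691, -0.123, 0.1068]
ee_rot: [0.0, -0.144, 0.99, -0.0]
wrist_force: [0.0, 0.1, 0.1]
grip_width: 0.397
finger_force: 0.0
```

```bash
python3 - <<'E'
from h import *
p,d=grab('top','t13.png')
h=cv2.cvtColor(p,cv2.COLOR_RGB2HSV);V,S=h[...,2],h[...,1]
def rect(m,roi,z,n):
    x0,x1,y0,y1=roi; mm=np.zeros(m.shape,np.uint8); mm[y0:y1,x0:x1]=m[y0:y1,x0:x1]
    cs=max(cv2.findContours(mm,0,1)[0],key=cv2.contourArea)
    w=ray('top',cs[:,0],z); rc=cv2.minAreaRect((w[:,:2]*1000).astype(np.float32)); print(n,np.round(rc[0],1),np.round(rc[1],1),round(rc[2],1))
rect((V>110),(335,400,150,200),.021,'alu+bar')
rect(V>110,(285,330,215,235),.051,'brass')
cv2.imwrite('pics/c13.png',cv2.resize(p[130:270,220:420,::-1],(800,560),interpolation=cv2.INTER_CUBIC))
E
python3 go.py 400 0 200 106.6
```

```text
alu+bar [639.6 -81.9] [180.4 139.9] 89.0
brass [492.3  85.6] [81.1 14.7] 86.2
pos [ 369.1 -122.9  106.8] yaw 106.63 turn 0.03 shift [-64.7 108.9 -93.2] t 17.975 F [ 0.6 -0.4  0.2] j6 -0.6117541234970432
```

View pics/c13.png

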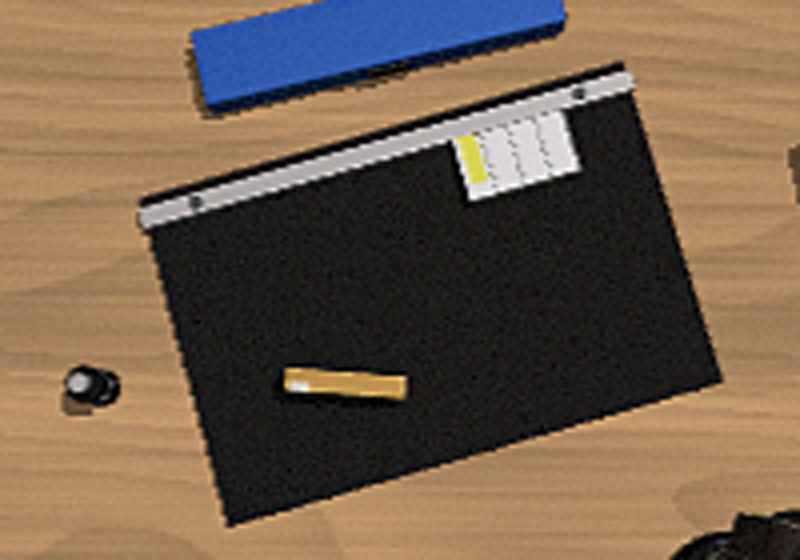

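The block is flush to the bar at crop (515,155), tape up. Brass (345,383), probe and case haven't moved, and the hand is clear, so I hand in.

```bash
python3 -c "
from rig import r
print(r.sign_off())"
```

```text
the job is handed in; nothing more can be done
None
```

I handed the job in at about 18 s: the aluminium block lies flat, taped face up and flush against the stop bar, the hand is clear, and the brass block, probe and case look unmoved in the last top view; no verdict came back.

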